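# Open the oil filler of the bench pump tank

## Task

Open the filler of the blue oil tank: fold the yellow flip tab right back, then press the red-winged cap down against its spring, keep it down while turning it counter-clockwise to its stop, and lift it out. Stand the cap upright in the round hole of the wooden holder, fully home, leaving the tab folded back. How far down its firm seat lies differs with wear and it only turns when pressed onto that seat, so go by feel, but never load it with more than 30 N against the tank, and leave the things around it where they stand.

Things in the scene. Friction and masses are not known exactly. Their poses are not given: they have to be found in the camera images.
- tank: Blue oil tank bolted to the bench, 140 x 110 mm, 40 mm high, with an upright aluminium neck 43 mm wide. Origin on the neck's axis at bench level; z up; x points from the neck to the tab's hinge. The tank's foot spans x -61 to +85 mm, y +-58 mm. Two hinge posts 150 mm high stand at x = 54 mm, y = +-17 mm.
- neck_mouth (a point): Centre of the neck's rim, 94.5 mm above the bench; bore 30 mm. Locked, the cap's wing lies 35 deg clockwise (from above) of the tank's x, held by a catch. Pressed onto its seat, the cap turns about 70 deg counter-clockwise to a stop, wing then 35 deg counter-clockwise of tank x; there (within about 10 deg) it lifts straight out and is clear after 50 mm.
- flip_tab (a joint): Hinge of the yellow flip tab (rad): 0 = shut over the cap, grows as it lifts and folds back, stop at 2.5. It stays where it is left (0.07 N m of friction). The lid plate, 46 mm wide, 4 mm thick, ends 80 mm from the hinge axis; then follows a narrow tongue, 12 mm wide, 9 mm thick, which ends 122 mm from the hinge.
- tab_hinge (a point): Middle of the tab's hinge axis, which lies along the tank's y; 147 mm above the bench and 54 mm from the neck's axis (tank x = +54 mm). Its axes move with the tab and at joint 0 equal the tank's.
- tab_grip (a point): Point in the middle of the tongue's thickness and width, 110 mm from the hinge axis (at tank x = -56 mm, 147 mm above the bench when shut): pinch the tongue here across its 12 mm width (along the tank's y). It pivots between the fingers as the tab swings.
- cap: Filler cap, about 90 g. Origin on its axis at the underside of the black flange (46 mm across, 5 mm thick), 108 mm above the bench when locked; z up along the axis, x along the red wing. A soft spring holds it up (4 N, then 0.4 N per mm). It frees from its catch only 1.2 mm before it meets a firm seat (25 N per mm), 3 to 12 mm down, differing unseen from start to start: feel for it, 12 to 18 N is plenty.
- cap_wing (a point): Centre of the cap's red wing, 19 mm above the cap's origin: wing 38 mm long (cap x), 12 mm thick (cap y: pinch it across this), rising from the flange's top (5 mm above the cap's origin) to 33 mm above the origin.
- cap_foot (a point): Lower end of the cap's stem, 49 mm below the cap's origin. Under the flange are a plug 26 mm wide and 21 mm long, then an 8 mm stem with a 24 x 6 x 6 mm cross bar (along cap x) 3 mm above its end.
- holder: Light wooden holder block fixed to the bench, 72 x 72 x 58 mm, origin at the centre of its underside, z up.
- holder_hole (a point): Centre of the mouth of the holder's round hole, 58 mm above the bench: 37 mm wide, 53 mm deep. Home, the cap's flange lies on the block's top: the cap's origin is at this height.
- foam: Grey foam block 100 x 65 x 60 mm, loose bystander, origin under its centre.
- solvent_bottle: White solvent bottle with a red band, 58 x 58 x 88 mm, loose bystander, origin under its centre.
- tape: Black tape roll, 63 mm across, 19 mm high, loose bystander, origin under its centre.
- wire_brush: Wooden wire brush 124 x 30 x 35 mm, loose bystander, origin under its centre.

How it is judged:
On the way, in this order (a step that is already met when the one before it is completed fails the run):
1. the flip tab is folded back (beyond 2.2 rad) (value of joint flip_tab above 2.2 rad), for 0.2 s.
2. the cap is unlocked and lifted out of the neck (its origin more than 140 mm above the tank's foot) (z of cap in the frame of tank above 0.14 m), for 0.2 s.
At the end, for the whole second after the job is handed in: The tab is still folded back (beyond 2.2 rad); the cap stands at rest in the holder's hole, within 8 mm of its centre, flange within 3 mm of the block's top, upright within 0.1 rad (value of joint flip_tab above 2.2 rad and horizontal distance between cap and holder_hole below 0.008 m and z of cap in the frame of holder_hole between -0.003 and 0.003 m and angle between cap's own z axis and vertical below 0.1 rad and linear speed of cap below 0.02 m/s); the robot touches nothing.
It fails at once if the cap is loaded against the tank with more than 30 N (contact force between cap and tank above 30 N).
It fails at once if the foam block is moved more than 30 mm (distance of foam from where it was at the start of the episode above 0.03 m).
It fails at once if the solvent bottle is moved more than 30 mm (distance of solvent_bottle from where it was at the start of the episode above 0.03 m).
It fails at once if the tape roll is moved more than 30 mm (distance of tape from where it was at the start of the episode above 0.03 m).
It fails at once if the wire brush is moved more than 30 mm (distance of wire_brush from where it was at the start of the episode above 0.03 m).
It also fails if it takes over 64 s, if anything falls off the work surface, if the arm or the gripper's body presses on something with over 40 N, if the wrist force passes 120 N, or if a joint passes its speed limit or range.

## Robot

A 6-joint arm with a two-finger parallel gripper is mounted at the origin on the work surface; the furniture and walls round the work are solid. World frame = base frame: x ahead of the robot, y to its left, z up, the work surface at z = 0. Lengths are in m, angles in rad, forces in N, time in s.
With the tool pointing down it reaches from about 0.35 to 0.85 m from the base axis. Payload 8.1 kg.
Tool frame: the origin (TCP) lies at the centre of the arm's flange, where the gripper is bolted on; the fingertips stand 186 mm ahead of it and the grasp point (between the pads) lies 167 mm ahead of it; z points along the fingers, y is the line along which they close (so a half turn about z gives the same grasp; the last joint's range is limited). The gripper opens to 93 mm and grips with 3 to 60 N. Pads are 15 mm wide; open, the fingers measure 128 mm over their backs; the gripper's body (75 mm by 188 mm) begins 65 mm behind the grasp point.
Start: joints at [-1.403, 0.13, 1.488, -0, 1.523, -0.085], TCP at [0.15, -0.581, 0.405] pointing down, gripper open.
Joint ranges: [-2.96, 2.96], [-0.89, 2.26], [0.02, 2.5], [-1.34, 4.48], [0, 2.73], [-2.66, 2.66]. Speed limits (rad/s): [2.39, 2.39, 2.79, 3.14, 3.14, 3.14].

## Interface

Orientations are given as a rotation vector (axis times angle).
In Python, from plant import read_state, read_camera, camera_params, robot gives the robot as it stands.
- The arm moves only by the tool carry_out, never from a script. Its argument "targets" is a list of rows, each an object of numbers: "hand": the opening in per cent of the stroke, from 0 (shut) to 100 (fully open); "x", "y", "z": the shift along the tool's x, y, z in m; "ax", "ay", "az": the turn, a rotation vector about the tool's x, y, z in rad. In form: [{"hand": .., "x": .., "y": .., "z": .., "ax": .., "ay": .., "az": ..}, ...]. A call has 1 to 8 rows; each row is the pose to reach, as a shift and turn from the pose commanded when the call began, along the tool's axes at that moment; what a row does not reach only later rows make up. A row lasts 1/8 s, in which the tool goes at most 62.5 mm and 10.7 degrees, less where a joint would pass 70% of its speed; a pose out of reach is approached as far as the arm can. A call with a gripper value outside its range is refused whole. The fingers move at their own pace and stop on an object; "newtons" is the grip in N (left out, the last holds). Time passes only in rows, so rows that repeat a pose let the fingers close. It gives the time, the measured TCP pose, the force, the opening and the grip force at its end, in the units of the state.
- read_state(): the state, without advancing time (a new reading comes with each control period).
- read_camera(name): name is "scene" or "top" or "wrist"; returns (picture, depth): 420x560x3 uint8, blue, green, red; 420x560 float32, m along the optical axis (not along the pixel's ray), 0 where there is no reading.
- camera_params(name): a dict with "fx", "fy", "cx", "cy" (pixels), "position" and "rotation" of the camera in the world. Camera axes: x right, y up, looking along -z (the intrinsics and any distortion apply to the point x, -y, -z); pixel columns grow to the right and rows downward; lengths in m; the calibration is good to about 2 mm. A picture is of the moment at which its call begins: read the wrist's pose just before it. camera_params takes no time and is no camera call; for the wrist camera it gives the pose at the moment of the call.
- robot.close_job(): hands the job in; it is judged then, once.
The state is a dict: "t": time; "q": joint angles; "dq": joint speeds; "joint_torque": joint torques, N m; "tool_pos": TCP position; "orientation": TCP orientation; "force": force on the tool from outside, world axes, zero at the start; "wrist_torque": the same for the moment, N m; "opening": finger opening in m; "gripper_force": force on a finger pad.
Only numpy, scipy, OpenCV 4.12 (cv2) and the standard library are available. Lean on these libraries where they do the work, as an engineer would, in place of code of your own. Each camera call takes 0.05 s, during which the arm holds its last target. There are 200 camera calls.

## Working session

There is one attempt and no reset: what is moved stays moved. The work goes in short steps, Python scripts to look and compute and a tool call to move; the robot and the scene stay as the last step left them, time stands still between calls to the robot, and variables do not carry over. Pictures are saved under pics/ and viewed, at most 10 in all, crops included, and the job is handed in when it is done.

Besides the shell and the picture viewer there is one more tool, called as name(argument=value, ...), one argument or row to a line, values as JSON. carry_out: Moves the arm, as the interface text tells. Its arguments: {"type":"object","properties":{"targets":{"type":"array","items":{"type":"object","properties":{"hand":{"type":"number"},"x":{"type":"number"},"y":{"type":"number"},"z":{"type":"number"},"ax":{"type":"number"},"ay":{"type":"number"},"az":{"type":"number"}}}},"newtons":{"type":"number"}},"required":["targets"]}

```bash
mkdir -p pics; cat > h.py <<'E'
import numpy as np, cv2
from scipy.spatial.transform import Rotation as R
from plant import read_state, read_camera, camera_params, robot
def grab(n):
    p=camera_params(n); im,d=read_camera(n); return im,d,p
def world(d,p,u,v,z=None):
    ray=np.array([(u-p['cx'])/p['fx'],-(v-p['cy'])/p['fy'],-1.0])
    Rm=np.array(p['rotation'])
    if Rm.shape!=(3,3): Rm=R.from_rotvec(Rm).as_matrix() if Rm.size==3 else R.from_quat(Rm).as_matrix()
    o=np.array(p['position'])
    if z is not None:
        w=Rm@ray; return o+w*(z-o[2])/w[2]
    return o+Rm@(ray*d[int(v),int(u)])
E
python3 - <<'E'
from h import *
import pickle
D={}
for n in("top","scene"):
    im,d,p=grab(n); D[n]=(im,d,p); cv2.imwrite(f"pics/{n}0.png",im); print(n,p)
pickle.dump(D,open("d0.pkl","wb")); print(read_state())
E
```

```text
top {'fx': 510.28371152617876, 'fy': 510.28371152617876, 'cx': 283.6866422740445, 'cy': 208.575602370678, 'position': array([ 0.37586491, -0.11346355,  1.21524727]), 'rotation': array([ 0.08356632, -0.07340954, -1.55416592])}
scene {'fx': 383.01705697188856, 'fy': 383.01705697188856, 'cx': 279.2359880510783, 'cy': 210.353918941724, 'position': array([0.93375226, 0.37335758, 0.6301222 ]), 'rotation': array([0.39773749, 1.04994131, 2.18857636])}
{'t': 0.1, 'q': array([-1.40338222e+00,  1.31105728e-01,  1.48918312e+00, -3.23138124e-05,
        1.52301297e+00, -8.54257354e-02]), 'dq': array([ 0.00198595, -0.00134695, -0.00318857,  0.00042619, -0.00064676,
        0.00143781]), 'joint_torque': array([ 1.46994495e-03, -5.61339319e+01, -4.93096304e+01,  7.71501800e-02,
        2.91020464e-02, -7.19618993e-05]), 'tool_pos': array([ 0.15005813, -0.58071475,  0.40377309]), 'orientation': array([-3.11482851e+00, -3.95890134e-01,  1.60596491e-04]), 'force': array([ 0.99043477, -0.05863325, -0.24944637]), 'wrist_torque': array([ 0.0159723 , -0.05496049,  0.01296694]), 'gripper_force': 0.0, 'opening': 0.09292904043749915}
```

View pics/top0.png

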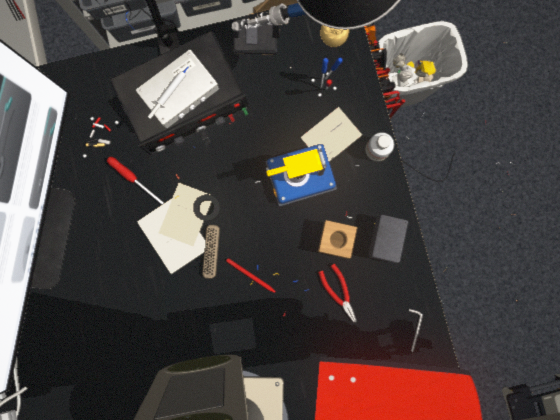

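View pics/scene0.png

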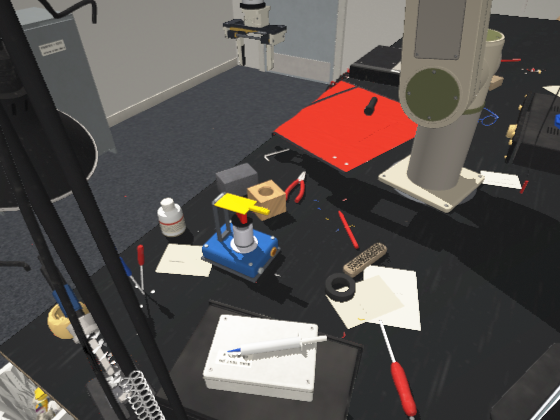

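Top view: the tank is at about (302,180), holder (338,238), foam (389,238), bottle (379,147), tape (206,207), brush (211,251). The tab's tongue points left. I'll enlarge the crop to measure.

```bash
python3 - <<'E'
from h import *
import pickle
D=pickle.load(open("d0.pkl","rb")); im,d,p=D["top"]
c=im[135:275,255:415]; cv2.imwrite("pics/crop1.png",cv2.resize(c,None,fx=5,fy=4.2857 if 0 else 4.28,interpolation=cv2.INTER_CUBIC)[:600])
# yellow tab
hsv=cv2.cvtColor(im,cv2.COLOR_BGR2HSV)
m=cv2.inRange(hsv,(22,120,120),(35,255,255)); m[:135]=0;m[275:]=0;m[:,:255]=0;m[:,415:]=0
v,u=np.nonzero(m); P=np.array([world(d,p,a,b) for a,b in zip(u,v)]);k=abs(P[:,2]-.148)<.012
print("yellow",len(P),P[k].min(0),P[k].max(0),np.median(P[:,2]))
xy=np.array([world(d,p,a,b,.149)[:2] for a,b in zip(u[k],v[k])])
r=cv2.minAreaRect(xy.astype(np.float32)*1000); print(r,cv2.boxPoints(r))
# top surfaces near heights
V,U=np.mgrid[135:275,180:415]; 
Q=np.array([world(d,p,a,b) for a,b in zip(U.ravel(),V.ravel())])
for name,c,z in(("holder",(338,238),.058),("foam",(389,238),.06),("bottle",(379,147),.088),("tank",(302,180),.04),("tape",(206,207),.019),("brush",(211,251),.035)):
    k=(abs(Q[:,2]-z)<.007)&(np.hypot(U.ravel()-c[0],V.ravel()-c[1])<50)
    r=cv2.minAreaRect(Q[k,:2].astype(np.float32)*1000); print(name,k.sum(),np.median(Q[k],axis=0),r)
E
```

```text
yellow 908 [ 0.5473358  -0.18545828  0.14447721] [ 0.61146913 -0.0673859   0.15997283] 0.15192254462974897
((574.1088256835938, -124.22303771972656), (45.63949203491211, 117.42778778076172), 16.948314666748047) [[ 535.1646    -74.711365]
 [ 569.3958   -187.03903 ]
 [ 613.05304  -173.73471 ]
 [ 578.82184   -61.407043]]
holder 1303 [ 0.42390579 -0.25168096  0.05920287] ((433.591552734375, -264.0660095214844), (152.91001892089844, 99.46341705322266), 87.65714263916016)
foam 1599 [ 0.4284446  -0.33575281  0.06003901] ((432.1039733886719, -307.5406494140625), (150.62042236328125, 105.19698333740234), 84.9713134765625)
bottle 141 [ 0.6445902  -0.32598956  0.0886264 ] ((644.7220458984375, -326.0289001464844), (28.869691848754883, 27.232011795043945), 0.6473692059516907)
tank 1634 [ 0.55841652 -0.14049056  0.0402905 ] ((542.853759765625, -154.20733642578125), (185.67857360839844, 141.27735900878906), 17.177982330322266)
tape 773 [0.46628033 0.0689479  0.01817219] ((455.2295837402344, 78.47880554199219), (146.67137145996094, 62.11814498901367), 0.31205111742019653)
brush 8 [0.3693722  0.06442811 0.0307695 ] ((395.0822448730469, 68.44631958007812), (19.5296630859375, 104.78536987304688), 87.07389831542969)
```

View pics/crop1.png

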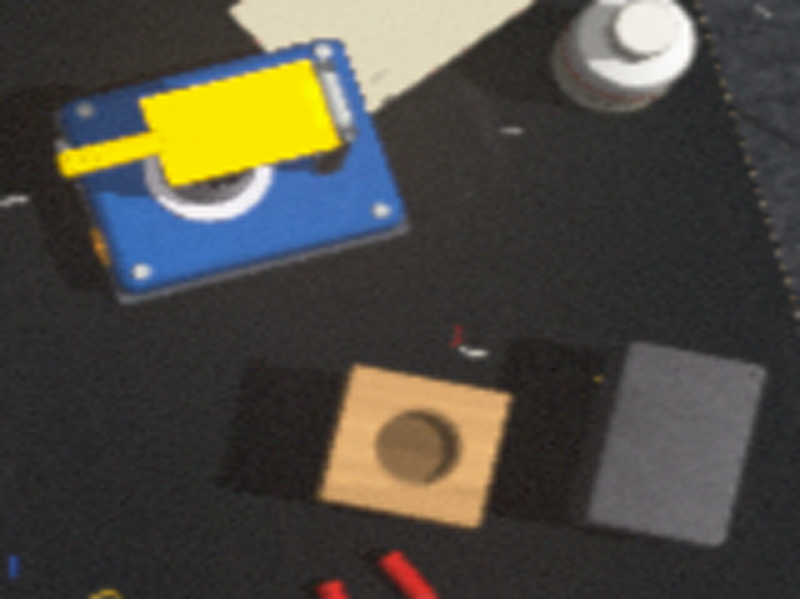

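```bash
python3 - <<'E'
from h import *
import pickle
D=pickle.load(open("d0.pkl","rb")); im,d,p=D["top"]
f=lambda pts,z:np.array([world(d,p,255+a/5,135+b/4.28,z) for a,b in pts])
T=f([(85,110),(323,50),(381,210),(141,271)],.041)
L=f([(142,98),(312,60),(342,150),(172,185)],.149)
G=f([(58,163)],.151)
H=f([(355,365),(512,395),(478,527),(320,497)],.058)
hole=f([(418,447)],.058)
for n,a in zip("TLGH",(T,L,G,H)): print(n,a.round(4).tolist(),a.mean(0))
print("hole",hole)
xd=(T[1]-T[0]+T[2]-T[3]);print("tank yaw",np.degrees(np.arctan2(xd[1],xd[0])),np.linalg.norm(T[1]-T[0]),np.linalg.norm(T[2]-T[1]))
xd=(L[1]-L[0]+L[2]-L[3]);print("lid yaw",np.degrees(np.arctan2(xd[1],xd[0])),np.linalg.norm(L[1]-L[0]),np.linalg.norm(L[2]-L[1]))
ya=np.arctan2(xd[1],xd[0])
ux=np.array([np.cos(ya),np.sin(ya)])
print("tank origin from T",T.mean(0)[:2]-.012*ux)
le=(L[0]+L[3])/2; print("hinge from lid free end",le[:2]+.08*ux,"from tip",G[0,:2]+.122*ux)
print("neck from lid",le[:2]+.026*ux,G[0,:2]+.068*ux)
for n,(u0,v0) in dict(lamp=(350,8),lampl=(310,8)).items(): print(n,world(d,p,u0,v0))
# lamp etc: points above 0.2 m within reach
V,U=np.mgrid[0:420:4,0:560:4];Q=np.array([world(d,p,a,b) for a,b in zip(U.ravel(),V.ravel())])
k=(Q[:,2]>.12)&(Q[:,0]>.3)&(Q[:,0]<1.2)
for q in Q[k][::12]: print(q.round(2),end='')
E
```

```text
T [[0.6057, -0.0759, 0.041], [0.6406, -0.1867, 0.041], [0.5527, -0.2144, 0.041], [0.5177, -0.1034, 0.041]] [ 0.57917093 -0.14511369  0.041     ]
L [[0.591, -0.1034, 0.149], [0.6112, -0.1754, 0.149], [0.5661, -0.1884, 0.149], [0.5476, -0.1168, 0.149]] [ 0.57894927 -0.14600394  0.149     ]
G [[0.5575, -0.0685, 0.151]] [ 0.55751492 -0.06849226  0.151     ]
H [[0.4668, -0.2016, 0.058], [0.4519, -0.273, 0.058], [0.382, -0.2577, 0.058], [0.3967, -0.1863, 0.058]] [ 0.42434956 -0.2296617   0.058     ]
hole [[ 0.42372249 -0.23046412  0.058     ]]
tank yaw -72.51309916320167 0.1161772198804527 0.09221504383917518
lid yaw -74.90899037984502 0.07469666337361226 0.04691396423204042
tank origin from T [ 0.57604669 -0.13352752]
hinge from lid free end [ 0.59009879 -0.18735167] from tip [ 0.58927798 -0.1862849 ]
neck from lid [ 0.57603972 -0.13521394] [ 0.57521892 -0.13414718]
lamp [ 0.80433904 -0.21503968  0.38401998]
lampl [ 0.82384317 -0.14852937  0.34444373]
[0.89 0.17 0.24][ 0.82 -0.2   0.39][ 0.81 -0.28  0.39][ 0.83 -0.15  0.35][ 0.81 -0.23  0.39][0.91 0.18 0.17][ 0.82 -0.16  0.35][ 0.8  -0.24
[... 644 characters left out ...]
.14][0.67 0.42 0.22][0.7  0.14 0.14][0.66 0.42 0.22][0.69 0.14 0.14][0.67 0.42 0.17][0.63 0.42 0.26][0.67 0.15 0.13][0.66 0.42 0.13][0.65 0.42 0.14][0.64 0.42 0.14][0.63 0.42 0.17][0.62 0.43 0.15][0.61 0.43 0.16][0.61 0.43 0.15][ 0.6  -0.15  0.15][0.58 0.43 0.17][0.56 0.44 0.25][ 0.59 -0.12  0.15][0.56 0.43 0.22][ 0.58 -0.14  0.15][0.55 0.43 0.2 ][ 0.57 -0.14  0.15][0.55 0.44 0.18][ 0.56 -0.14  0.15][ 0.55 -0.11  0.15][0.51 0.44 0.24][0.51 0.44 0.23][0.5  0.44 0.2 ][0.5  0.44 0.16][0.5  0.44 0.13][0.47 0.45 0.2 ][0.47 0.45 0.15][0.45 0.45 0.2 ][0.43 0.45 0.21][0.43 0.45 0.14][0.41 0.46 0.13][0.39 0.46 0.13][0.37 0.46 0.19][0.35 0.46 0.16][ 0.38 -0.11  1.22][0.31 0.47 0.12][ 0.38 -0.11  1.22]
```

```bash
cat >> h.py <<'E'
yaw=np.radians(-72.9); ux=np.array([np.cos(yaw),np.sin(yaw),0]); uy=np.array([-ux[1],ux[0],0]); N=np.array([.576,-.1345,0])
HG=N+.054*ux+[0,0,.147]
def tabp(th,r=.110): return HG+r*(-np.cos(th)*ux+np.sin(th)*np.array([0,0,1]))
def delta(g,ydir_deg,half=0):
    """grasp point g, tool down, tool y along world yaw ydir_deg -> shift, turn in tool axes"""
    s=read_state(); Rt=R.from_rotvec(s['orientation'])
    a=np.radians(ydir_deg); y=np.array([np.cos(a),np.sin(a),0]); z=np.array([0,0,-1.]); x=np.cross(y,z)
    Rd=R.from_matrix(np.c_[x,y,z]); t=np.array(g)-.167*z
    sh=Rt.inv().apply(t-s['tool_pos']); tu=(Rt.inv()*Rd).as_rotvec()
    return sh.round(4),tu.round(4)
E
python3 - <<'E'
from h import *
s=read_state();Rm=R.from_rotvec(s['orientation']).as_matrix();print(Rm.round(3),"y yaw",np.degrees(np.arctan2(Rm[1,1],Rm[0,1])))
print(tabp(0),tabp(2.4),HG)
for a in(17.1,197.1): print(a,delta(tabp(0)+[0,0,.08],a))
E
```

```text
[[ 0.968  0.25  -0.   ]
 [ 0.25  -0.968  0.002]
 [ 0.    -0.002 -1.   ]] y yaw -75.51324866487198
[ 0.55953374 -0.08097559  0.147     ] [ 0.61572876 -0.26364036  0.22130095] [ 0.59187818 -0.18611282  0.147     ]
17.1 (array([ 0.5215, -0.3814,  0.0105]), array([-1.2000e-03, -1.5000e-03, -1.6164e+00]))
197.1 (array([ 0.5215, -0.3814,  0.0105]), array([-1.4000e-03,  1.2000e-03,  1.5252e+00]))
```

carry_out(
  targets=[
    {"x": 0.06,"y": -0.045,"z": 0.002,"az": -0.16},
    {"x": 0.12,"y": -0.09,"z": 0.003,"az": -0.32},
    {"x": 0.18,"y": -0.135,"z": 0.004,"az": -0.48},
    {"x": 0.24,"y": -0.18,"z": 0.005,"az": -0.64},
    {"x": 0.3,"y": -0.22,"z": 0.006,"az": -0.8},
    {"x": 0.36,"y": -0.265,"z": 0.007,"az": -0.96},
    {"x": 0.4,"y": -0.295,"z": 0.008,"az": -1.12},
    {"x": 0.44,"y": -0.325,"z": 0.009,"az": -1.28,"hand": 45},
  ],
  newtons=15,
)

```text
schema error: expected keys hand, x, y, z, ax, ay, az
```

```bash
python3 -c "
from h import *
print(delta(tabp(0)+[0,0,.08],17.1))"
```

```text
(array([ 0.5215, -0.3814,  0.0105]), array([-1.2000e-03, -1.5000e-03, -1.6164e+00]))
```

All keys are required in every row.

carry_out(
  targets=[
    {"hand": 45,"x": 0.06,"y": -0.045,"z": 0.002,"ax": 0,"ay": 0,"az": -0.16},
    {"hand": 45,"x": 0.12,"y": -0.09,"z": 0.003,"ax": 0,"ay": 0,"az": -0.32},
    {"hand": 45,"x": 0.18,"y": -0.135,"z": 0.004,"ax": 0,"ay": 0,"az": -0.48},
    {"hand": 45,"x": 0.24,"y": -0.18,"z": 0.005,"ax": 0,"ay": 0,"az": -0.64},
    {"hand": 45,"x": 0.3,"y": -0.22,"z": 0.006,"ax": 0,"ay": 0,"az": -0.8},
    {"hand": 45,"x": 0.36,"y": -0.265,"z": 0.007,"ax": 0,"ay": 0,"az": -0.96},
    {"hand": 45,"x": 0.4,"y": -0.295,"z": 0.008,"ax": 0,"ay": 0,"az": -1.12},
    {"hand": 45,"x": 0.44,"y": -0.325,"z": 0.009,"ax": 0,"ay": 0,"az": -1.28},
  ],
  newtons=15,
)

```text
t: 1.1
tool_pos: [0.4661, -0.191, 0.3964]
orientation: [2.258, 2.185, -0.0]
force: [0.0, -1.3, -0.2]
opening: 0.042
gripper_force: 0.0
```

```bash
python3 -c "
from h import *
print(delta(tabp(0)+[0,0,.08],17.1), read_state()['q'])"
```

```text
(array([0.113 , 0.0898, 0.0023]), array([-1.000e-04,  1.000e-04, -3.312e-01])) [-4.90701023e-01 -1.28578235e-01  1.76258182e+00 -1.08752246e-04
  1.50759205e+00 -4.57902057e-01]
```

carry_out(
  targets=[
    {"hand": 45,"x": 0.04,"y": 0.032,"z": 0.001,"ax": 0,"ay": 0,"az": -0.16},
    {"hand": 45,"x": 0.08,"y": 0.064,"z": 0.002,"ax": 0,"ay": 0,"az": -0.3},
    {"hand": 45,"x": 0.113,"y": 0.09,"z": 0.002,"ax": 0,"ay": 0,"az": -0.331},
    {"hand": 45,"x": 0.113,"y": 0.09,"z": 0.002,"ax": 0,"ay": 0,"az": -0.331},
    {"hand": 45,"x": 0.113,"y": 0.09,"z": 0.002,"ax": 0,"ay": 0,"az": -0.331},
  ],
)

```text
t: 1.72
tool_pos: [0.5592, -0.0835, 0.394]
orientation: [-1.873, -2.521, 0.001]
force: [0.4, -0.5, 0.1]
opening: 0.0417
gripper_force: 0.0
```

```bash
python3 -c "
from h import *
print(delta(tabp(0),17.1))
im,d,p=grab('wrist'); cv2.imwrite('pics/w1.png',im); s=read_state(); print(p)
import pickle; pickle.dump((im,d,p),open('w1.pkl','wb'))
hsv=cv2.cvtColor(im,cv2.COLOR_BGR2HSV); m=cv2.inRange(hsv,(22,120,120),(35,255,255)); v,u=np.nonzero(m)
P=np.array([world(d,p,a,b) for a,b in zip(u,v)])-N
T=np.c_[P@ux,P@uy,P[:,2]]; k=abs(T[:,2]-.15)<.012; T=T[k]
for x in np.arange(-.075,.05,.01):
    q=T[abs(T[:,0]-x)<.003]
    if len(q): print(round(x,3),len(q),np.percentile(q[:,1],[2,98]).round(4),np.median(q[:,2]).round(4))
print('minx',np.percentile(T[:,0],.5))"
```

```text
(array([0.0023, 0.0012, 0.08  ]), array([-0.0012, -0.0002, -0.0053]))
{'fx': 367.50785969259346, 'fy': 367.50785969259346, 'cx': 278.90541196380406, 'cy': 205.3348771918028, 'position': array([ 0.53816397, -0.0142283 ,  0.37438847]), 'rotation': array([-0.25930214, -0.03650391,  0.29275296])}
-0.065 169 [-0.0032  0.0071] 0.1601
-0.055 163 [-0.0033  0.0072] 0.1595
-0.045 157 [-0.0034  0.0073] 0.1584
-0.035 156 [-0.0035  0.0074] 0.1576
-0.025 582 [-0.0192  0.0238] 0.1537
-0.015 542 [-0.0188  0.0241] 0.1531
-0.005 523 [-0.0191  0.0238] 0.1523
0.005 194 [-0.0186  0.024 ] 0.1517
0.035 66 [-0.0186  0.0219] 0.1496
0.045 389 [-0.0191  0.0245] 0.1489
minx -0.06932829777702469
```

View pics/w1.png

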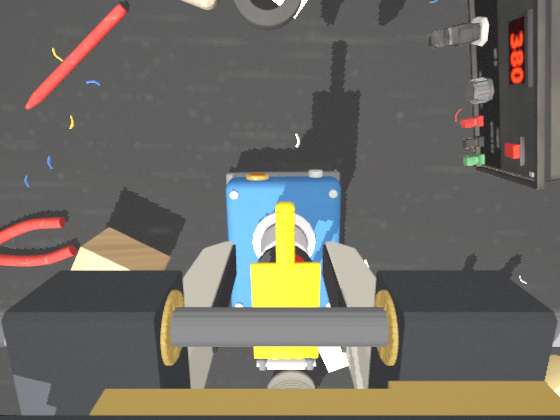

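The wrist view shows the tongue at about (285,235) and the lid below it. It agrees with the top camera to 2 mm, so I'll go down and pinch.

carry_out(
  targets=[
    {"hand": 45,"x": 0.002,"y": 0.003,"z": 0.04,"ax": 0,"ay": 0,"az": -0.005},
    {"hand": 45,"x": 0.002,"y": 0.003,"z": 0.077,"ax": 0,"ay": 0,"az": -0.005},
    {"hand": 45,"x": 0.002,"y": 0.003,"z": 0.077,"ax": 0,"ay": 0,"az": -0.005},
    {"hand": 0,"x": 0.002,"y": 0.003,"z": 0.077,"ax": 0,"ay": 0,"az": -0.005},
    {"hand": 0,"x": 0.002,"y": 0.003,"z": 0.077,"ax": 0,"ay": 0,"az": -0.005},
    {"hand": 0,"x": 0.002,"y": 0.003,"z": 0.077,"ax": 0,"ay": 0,"az": -0.005},
    {"hand": 0,"x": 0.002,"y": 0.003,"z": 0.077,"ax": 0,"ay": 0,"az": -0.005},
    {"hand": 0,"x": 0.002,"y": 0.003,"z": 0.077,"ax": 0,"ay": 0,"az": -0.005},
  ],
  newtons=12,
)

```text
t: 2.78
tool_pos: [0.5619, -0.0807, 0.318]
orientation: [1.867, 2.526, -0.0]
force: [-0.7, -2.2, 1.3]
opening: 0.0115
gripper_force: 12.0
```

```bash
python3 -c "
from h import *
s=read_state();print(s['opening'],s['gripper_force'],s['force'],delta(tabp(0),17.1))
for th in(.3,.6,.9,1.2,1.5,1.8,2.1,2.3,2.42):print(th,(tabp(th)-tabp(0))@np.c_[ux,uy,[0,0,1]])
print(R.from_rotvec(s['orientation']).as_matrix()[:,0]@ux)"
```

```text
0.011532583480961195 12.009861320257187 [-0.72497489 -2.15223259  1.32120796] (array([ 0.0005, -0.0023,  0.004 ]), array([ 0.0004,  0.0007, -0.0004]))
0.3 [4.91298620e-03 3.20968760e-17 3.25072227e-02]
0.6 [ 1.92130824e-02 -8.03046289e-18  6.21106721e-02]
0.9 [4.16229035e-02 3.92759100e-17 8.61659601e-02]
1.2 [7.01406470e-02 4.89077771e-17 1.02524299e-01]
1.5 [1.02218908e-01 4.54261312e-18 1.09724449e-01]
1.8 [1.34992230e-01 7.07667439e-17 1.07123239e-01]
2.1 [1.65533072e-01 8.27693069e-18 9.49530303e-02]
2.3 [1.83290362e-01 8.56417469e-17 8.20275733e-02]
2.42 [1.92583007e-01 5.17230848e-17 7.26639321e-02]
-0.9999996782107663
```

carry_out(
  targets=[
    {"hand": 0,"x": -0.005,"y": 0,"z": -0.032,"ax": 0,"ay": 0,"az": 0},
    {"hand": 0,"x": -0.019,"y": 0,"z": -0.062,"ax": 0,"ay": 0,"az": 0},
    {"hand": 0,"x": -0.042,"y": 0,"z": -0.086,"ax": 0,"ay": 0,"az": 0},
    {"hand": 0,"x": -0.07,"y": 0,"z": -0.1025,"ax": 0,"ay": 0,"az": 0},
    {"hand": 0,"x": -0.102,"y": 0,"z": -0.11,"ax": 0,"ay": 0,"az": 0},
    {"hand": 0,"x": -0.135,"y": 0,"z": -0.107,"ax": 0,"ay": 0,"az": 0},
    {"hand": 0,"x": -0.1655,"y": 0,"z": -0.095,"ax": 0,"ay": 0,"az": 0},
    {"hand": 0,"x": -0.183,"y": 0,"z": -0.082,"ax": 0,"ay": 0,"az": 0},
  ],
  newtons=12,
)

```text
t: 3.78
tool_pos: [0.6164, -0.2568, 0.4003]
orientation: [1.866, 2.523, 0.002]
force: [4.5, 1.2, 3.3]
opening: 0.0116
gripper_force: 12.0
```

carry_out(
  targets=[
    {"hand": 0,"x": -0.009,"y": 0,"z": 0.008,"ax": 0,"ay": 0,"az": 0},
    {"hand": 0,"x": -0.01,"y": 0,"z": 0.01,"ax": 0,"ay": 0,"az": 0},
    {"hand": 0,"x": -0.01,"y": 0,"z": 0.01,"ax": 0,"ay": 0,"az": 0},
  ],
)

```text
t: 4.15
tool_pos: [0.6191, -0.2654, 0.3903]
orientation: [1.865, 2.524, 0.001]
force: [5.3, -3.2, 3.9]
opening: 0.0121
gripper_force: 12.0
```

```bash
python3 -c "
from h import *
s=read_state();print(s['opening'],s['gripper_force'],s['force'])
g=s['tool_pos']-[0,0,.167]-HG; x=g@ux; print(x,g[2],np.hypot(x,g[2]),np.pi-np.arctan2(g[2],x))
im,d,p=grab('top'); cv2.imwrite('pics/t2.png',cv2.resize(im[90:290,220:430],None,fx=2.85,fy=2.85))"
```

```text
0.012067332778736763 12.007600218057632 [ 5.25956397 -3.18551446  3.89148962]
0.08377654272469542 0.07627266562076135 0.11329619866438233 2.403044993965011
```

View pics/t2.png

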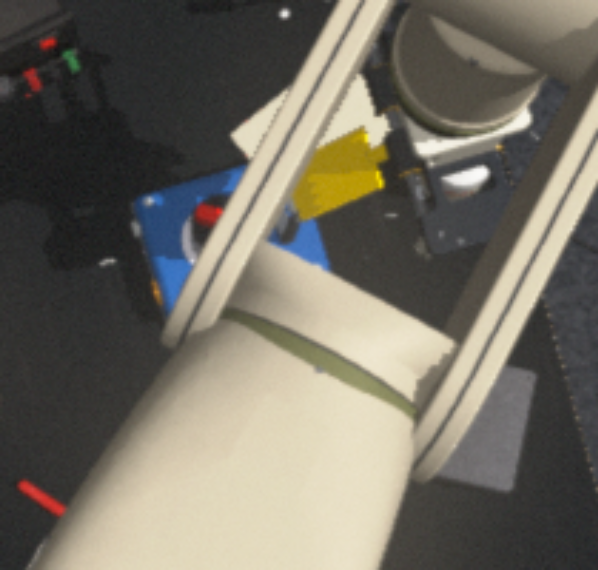

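The tab is folded to about 2.40 rad, and the red wing is exposed at (208,213). I'll release and retreat.

carry_out(
  targets=[
    {"hand": 45,"x": 0,"y": 0,"z": 0,"ax": 0,"ay": 0,"az": 0},
    {"hand": 45,"x": 0,"y": 0,"z": 0,"ax": 0,"ay": 0,"az": 0},
    {"hand": 45,"x": 0,"y": 0,"z": 0,"ax": 0,"ay": 0,"az": 0},
    {"hand": 45,"x": 0,"y": 0,"z": -0.05,"ax": 0,"ay": 0,"az": 0.1},
    {"hand": 45,"x": 0.05,"y": 0,"z": -0.065,"ax": 0,"ay": 0,"az": 0.25},
    {"hand": 45,"x": 0.1,"y": 0,"z": -0.065,"ax": 0,"ay": 0,"az": 0.4},
    {"hand": 45,"x": 0.135,"y": 0,"z": -0.05,"ax": 0,"ay": 0,"az": 0.55},
    {"hand": 45,"x": 0.135,"y": 0,"z": -0.05,"ax": 0,"ay": 0,"az": 0.611},
  ],
)

```text
t: 5.2
tool_pos: [0.5779, -0.1334, 0.4382]
orientation: [-2.539, -1.846, 0.002]
force: [0.2, -0.3, 0.4]
opening: 0.0414
gripper_force: 0.0
```

carry_out(
  targets=[
    {"hand": 45,"x": 0,"y": 0,"z": 0,"ax": 0,"ay": 0,"az": 0},
    {"hand": 45,"x": 0,"y": 0,"z": 0,"ax": 0,"ay": 0,"az": 0},
  ],
)

```text
t: 5.45
tool_pos: [0.5788, -0.1364, 0.4397]
orientation: [2.539, 1.849, 0.0]
force: [-0.9, -0.4, 0.0]
opening: 0.0419
gripper_force: 0.0
```

```bash
python3 -c "
from h import *
print(delta(N+[0,0,.135],-17.9))
im,d,p=grab('wrist'); cv2.imwrite('pics/w2.png',cv2.resize(im[150:,150:430],None,fx=2,fy=2))
import pickle; pickle.dump((im,d,p),open('w2.pkl','wb'))
im,d,p=grab('top'); pickle.dump((im,d,p),open('t3.pkl','wb'))
cv2.imwrite('pics/s3.png',read_camera('scene')[0][150:300,150:350])"
```

```text
(array([ 0.0009, -0.0033,  0.1377]), array([0.0002, 0.0001, 0.0005]))
```

View pics/w2.png

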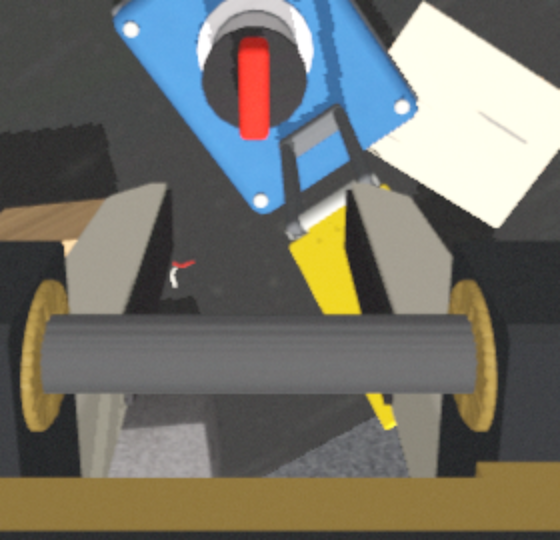

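Wrist view: the red wing is at crop (255,40)–(255,137), lined up between the fingers and slightly left. The tab is folded back. Now to measure the wing.

```bash
python3 -c "
from h import *
import pickle
print(N)
for f in('w2','t3'):
    im,d,p=pickle.load(open(f+'.pkl','rb'))
    hsv=cv2.cvtColor(im,cv2.COLOR_BGR2HSV); m=cv2.inRange(hsv,(0,120,70),(8,255,255))|cv2.inRange(hsv,(172,120,70),(180,255,255)); v,u=np.nonzero(m)
    P=np.array([world(d,p,a,b) for a,b in zip(u,v)]); k=(np.hypot(*(P-N)[:,:2].T)<.04)&(P[:,2]>.1)
    P=P[k];print(f,len(P),np.percentile(P[:,2],[2,50,98]))
    zt=np.percentile(P[:,2],60); P=P[P[:,2]>zt-.006]
    r=cv2.minAreaRect(P[:,:2].astype(np.float32)*1000);print(r, P.mean(0), ((np.array(r[0])/1000-N[:2])@np.c_[ux,uy][:2]).round(4))
"
```

```text
[ 0.576  -0.1345  0.    ]
w2 792 [0.11306476 0.14094025 0.14253097]
((577.405517578125, -131.21910095214844), (37.21083450317383, 11.137619018554688), 72.34422302246094) [ 0.57772343 -0.13064295  0.14100078] [-0.0027  0.0023]Traceback (most recent call last):
  File "<string>", line 9, in <module>
    P=P[k];print(f,len(P),np.percentile(P[:,2],[2,50,98]))
                          ~~~~~~~~~~~~~^^^^^^^^^^^^^^^^^^
    return _quantile_unchecked(
        a, q, axis, out, overwrite_input, method, keepdims, weights)
    return _ureduce(a,
                    func=_quantile_ureduce_func,
    ...<5 lines>...
                    overwrite_input=overwrite_input,
                    method=method)
    r = func(a, **kwargs)
    result = _quantile(arr,
                       quantiles=q,
    ...<2 lines>...
                       out=out,
                       weights=wgt)
    slices_having_nans = np.isnan(arr[-1, ...])
                                  ~~~^^^^^^^^^
IndexError: index -1 is out of bounds for axis 0 with size 0
```

```bash
sed -i 's/N=np.array(\[.576,-.1345,0\])/N=np.array([.5775,-.1318,0])/' h.py; python3 -c "
from h import *
print(delta(N+[0,0,.135],-17.8))"
```

```text
(array([ 0.0041, -0.0028,  0.1377]), array([ 0.0001,  0.    , -0.0023]))
```

carry_out(
  targets=[
    {"hand": 45,"x": 0.004,"y": -0.003,"z": 0.05,"ax": 0,"ay": 0,"az": -0.002},
    {"hand": 45,"x": 0.004,"y": -0.003,"z": 0.1,"ax": 0,"ay": 0,"az": -0.002},
    {"hand": 45,"x": 0.004,"y": -0.003,"z": 0.13,"ax": 0,"ay": 0,"az": -0.002},
    {"hand": 45,"x": 0.004,"y": -0.003,"z": 0.137,"ax": 0,"ay": 0,"az": -0.002},
    {"hand": 45,"x": 0.004,"y": -0.003,"z": 0.137,"ax": 0,"ay": 0,"az": -0.002},
    {"hand": 45,"x": 0.004,"y": -0.003,"z": 0.137,"ax": 0,"ay": 0,"az": -0.002},
  ],
)

```text
t: 6.35
tool_pos: [0.578, -0.1316, 0.3048]
orientation: [2.537, 1.849, 0.003]
force: [0.1, -0.5, -0.6]
opening: 0.0421
gripper_force: 0.0
```

```bash
python3 -c "
from h import *
s=read_state();print(s['force'],s['wrist_torque'],delta(N+[0,0,.135],-17.8))"
```

```text
[ 0.06072519 -0.5004228  -0.56297381] [-0.10080102 -0.05781532  0.00691967] (array([-0.0003, -0.0004,  0.0028]), array([ 0.0033, -0.    , -0.0003]))
```

carry_out(
  targets=[
    {"hand": 20,"x": 0,"y": 0,"z": 0,"ax": 0,"ay": 0,"az": 0},
    {"hand": 14,"x": 0,"y": 0,"z": 0,"ax": 0,"ay": 0,"az": 0},
    {"hand": 0,"x": 0,"y": 0,"z": 0,"ax": 0,"ay": 0,"az": 0},
    {"hand": 0,"x": 0,"y": 0,"z": 0,"ax": 0,"ay": 0,"az": 0},
    {"hand": 0,"x": 0,"y": 0,"z": 0,"ax": 0,"ay": 0,"az": 0},
  ],
  newtons=5,
)

```text
t: 6.98
tool_pos: [0.5773, -0.1314, 0.3028]
orientation: [2.538, 1.85, 0.001]
force: [1.3, 0.3, 0.1]
opening: 0.0122
gripper_force: 5.0
```

```bash
python3 -c "
from h import *
s=read_state();print(s['opening'],s['gripper_force'],s['force'],s['wrist_torque'],delta(N+[0,0,.135],-17.8))"
```

```text
0.012162689798655105 4.986456111073494 [1.28608374 0.2883017  0.05022265] [-0.14647638 -0.33842326 -0.01400782] (array([-0.0004,  0.0003,  0.0008]), array([ 0.0008,  0.    , -0.0003]))
```

carry_out(
  targets=[
    {"hand": 0,"x": 0,"y": 0,"z": 0,"ax": 0,"ay": 0,"az": 0},
    {"hand": 0,"x": 0,"y": 0,"z": 0,"ax": 0,"ay": 0,"az": 0},
    {"hand": 0,"x": 0,"y": 0,"z": 0.001,"ax": 0,"ay": 0,"az": 0},
    {"hand": 0,"x": 0,"y": 0,"z": 0.002,"ax": 0,"ay": 0,"az": 0},
    {"hand": 0,"x": 0,"y": 0,"z": 0.0025,"ax": 0,"ay": 0,"az": 0},
    {"hand": 0,"x": 0,"y": 0,"z": 0.0025,"ax": 0,"ay": 0,"az": 0},
  ],
  newtons=55,
)

```text
t: 7.72
tool_pos: [0.5772, -0.1313, 0.3002]
orientation: [2.538, 1.851, 0.0]
force: [-0.1, -0.0, 3.6]
opening: 0.0115
gripper_force: 54.9
```

carry_out(
  targets=[
    {"hand": 0,"x": 0,"y": 0,"z": 0.0005,"ax": 0,"ay": 0,"az": 0},
    {"hand": 0,"x": 0,"y": 0,"z": 0.0005,"ax": 0,"ay": 0,"az": 0},
  ],
)

```text
t: 7.98
tool_pos: [0.5772, -0.1313, 0.2996]
orientation: [2.539, 1.851, 0.0]
force: [0.3, -1.5, 3.5]
opening: 0.0115
gripper_force: 54.9
```

carry_out(
  targets=[
    {"hand": 0,"x": 0,"y": 0,"z": 0.0003,"ax": 0,"ay": 0,"az": 0},
    {"hand": 0,"x": 0,"y": 0,"z": 0.0006,"ax": 0,"ay": 0,"az": 0},
    {"hand": 0,"x": 0,"y": 0,"z": 0.0006,"ax": 0,"ay": 0,"az": 0},
  ],
)

```text
t: 8.35
tool_pos: [0.5772, -0.1313, 0.299]
orientation: [2.539, 1.851, 0.0]
force: [0.4, -1.1, 4.2]
opening: 0.0117
gripper_force: 54.9
```

carry_out(
  targets=[
    {"hand": 0,"x": 0,"y": 0,"z": 0.0003,"ax": 0,"ay": 0,"az": 0},
    {"hand": 0,"x": 0,"y": 0,"z": 0.0006,"ax": 0,"ay": 0,"az": 0},
    {"hand": 0,"x": 0,"y": 0,"z": 0.0006,"ax": 0,"ay": 0,"az": 0},
  ],
)

```text
t: 8.72
tool_pos: [0.5772, -0.1313, 0.2984]
orientation: [2.539, 1.851, 0.0]
force: [-0.1, -0.5, 4.1]
opening: 0.0116
gripper_force: 54.9
```

carry_out(
  targets=[
    {"hand": 0,"x": 0,"y": 0,"z": 0.0003,"ax": 0,"ay": 0,"az": 0},
    {"hand": 0,"x": 0,"y": 0,"z": 0.0006,"ax": 0,"ay": 0,"az": 0},
    {"hand": 0,"x": 0,"y": 0,"z": 0.0006,"ax": 0,"ay": 0,"az": 0},
  ],
)

```text
t: 9.1
tool_pos: [0.5772, -0.1313, 0.2978]
orientation: [2.539, 1.851, 0.0]
force: [0.2, 1.3, 5.2]
opening: 0.0118
gripper_force: 54.9
```

carry_out(
  targets=[
    {"hand": 0,"x": 0,"y": 0,"z": 0.0003,"ax": 0,"ay": 0,"az": 0},
    {"hand": 0,"x": 0,"y": 0,"z": 0.0006,"ax": 0,"ay": 0,"az": 0},
    {"hand": 0,"x": 0,"y": 0,"z": 0.0006,"ax": 0,"ay": 0,"az": 0},
  ],
)

```text
t: 9.48
tool_pos: [0.5772, -0.1313, 0.2972]
orientation: [2.539, 1.851, 0.0]
force: [0.8, 0.5, 5.0]
opening: 0.0116
gripper_force: 54.9
```

carry_out(
  targets=[
    {"hand": 0,"x": 0,"y": 0,"z": 0.0003,"ax": 0,"ay": 0,"az": 0},
    {"hand": 0,"x": 0,"y": 0,"z": 0.0006,"ax": 0,"ay": 0,"az": 0},
    {"hand": 0,"x": 0,"y": 0,"z": 0.0006,"ax": 0,"ay": 0,"az": 0},
  ],
)

```text
t: 9.85
tool_pos: [0.5772, -0.1313, 0.2967]
orientation: [2.539, 1.85, 0.0]
force: [0.3, -0.1, 5.9]
opening: 0.0119
gripper_force: 54.9
```

carry_out(
  targets=[
    {"hand": 0,"x": 0,"y": 0,"z": 0.0003,"ax": 0,"ay": 0,"az": 0},
    {"hand": 0,"x": 0,"y": 0,"z": 0.0006,"ax": 0,"ay": 0,"az": 0},
    {"hand": 0,"x": 0,"y": 0,"z": 0.0006,"ax": 0,"ay": 0,"az": 0},
  ],
)

```text
t: 10.22
tool_pos: [0.5772, -0.1313, 0.2961]
orientation: [2.539, 1.851, 0.0]
force: [-1.0, 0.7, 5.2]
opening: 0.0117
gripper_force: 54.9
```

carry_out(
  targets=[
    {"hand": 0,"x": 0,"y": 0,"z": 0.0003,"ax": 0,"ay": 0,"az": 0},
    {"hand": 0,"x": 0,"y": 0,"z": 0.0006,"ax": 0,"ay": 0,"az": 0},
    {"hand": 0,"x": 0,"y": 0,"z": 0.0006,"ax": 0,"ay": 0,"az": 0},
  ],
)

```text
t: 10.6
tool_pos: [0.5772, -0.1313, 0.2957]
orientation: [2.538, 1.851, 0.0]
force: [0.1, 0.0, 6.2]
opening: 0.0117
gripper_force: 55.0
```

carry_out(
  targets=[
    {"hand": 0,"x": 0,"y": 0,"z": 0.0002,"ax": 0,"ay": 0,"az": 0},
    {"hand": 0,"x": 0,"y": 0,"z": 0.0004,"ax": 0,"ay": 0,"az": 0},
    {"hand": 0,"x": 0,"y": 0,"z": 0.0004,"ax": 0,"ay": 0,"az": 0},
  ],
)

```text
t: 10.98
tool_pos: [0.5772, -0.1313, 0.2955]
orientation: [2.538, 1.85, 0.0]
force: [-0.3, -0.3, 8.0]
opening: 0.0117
gripper_force: 55.0
```

carry_out(
  targets=[
    {"hand": 0,"x": 0,"y": 0,"z": 0.0002,"ax": 0,"ay": 0,"az": 0},
    {"hand": 0,"x": 0,"y": 0,"z": 0.0004,"ax": 0,"ay": 0,"az": 0},
    {"hand": 0,"x": 0,"y": 0,"z": 0.0004,"ax": 0,"ay": 0,"az": 0},
  ],
)

```text
t: 11.35
tool_pos: [0.5773, -0.1313, 0.2954]
orientation: [2.538, 1.85, 0.0]
force: [-1.3, 0.9, 9.7]
opening: 0.0114
gripper_force: 55.0
```

On the firm seat. I'll load it to about 15 N.

carry_out(
  targets=[
    {"hand": 0,"x": 0,"y": 0,"z": 0.0004,"ax": 0,"ay": 0,"az": 0},
    {"hand": 0,"x": 0,"y": 0,"z": 0.0008,"ax": 0,"ay": 0,"az": 0},
    {"hand": 0,"x": 0,"y": 0,"z": 0.0008,"ax": 0,"ay": 0,"az": 0},
  ],
)

```text
t: 11.72
tool_pos: [0.5773, -0.1313, 0.2952]
orientation: [2.538, 1.85, 0.001]
force: [-4.0, 0.6, 13.0]
opening: 0.0116
gripper_force: 55.0
```

carry_out(
  targets=[
    {"hand": 0,"x": 0,"y": 0,"z": 0.0003,"ax": 0,"ay": 0,"az": -0.06},
    {"hand": 0,"x": 0,"y": 0,"z": 0.0003,"ax": 0,"ay": 0,"az": -0.12},
    {"hand": 0,"x": 0,"y": 0,"z": 0.0003,"ax": 0,"ay": 0,"az": -0.18},
    {"hand": 0,"x": 0,"y": 0,"z": 0.0003,"ax": 0,"ay": 0,"az": -0.18},
  ],
)

```text
t: 12.22
tool_pos: [0.5775, -0.1314, 0.2952]
orientation: [2.36, 2.071, 0.001]
force: [-3.0, -0.1, 14.7]
opening: 0.0118
gripper_force: 55.0
```

```bash
python3 -c "
from h import *
s=read_state();print(s['opening'],s['force'],s['wrist_torque'],delta(N+[0,0,.135],-17.8))"
```

```text
0.011774163491034863 [-3.02766151 -0.10453114 14.73767952] [ 0.09212963  0.6172509  -0.02811403] (array([-0.0004,  0.    , -0.0068]), array([0.0018, 0.0003, 0.1806]))
```

carry_out(
  targets=[
    {"hand": 0,"x": 0,"y": 0,"z": 0,"ax": 0,"ay": 0,"az": -0.12},
    {"hand": 0,"x": 0,"y": 0,"z": 0,"ax": 0,"ay": 0,"az": -0.24},
    {"hand": 0,"x": 0,"y": 0,"z": 0,"ax": 0,"ay": 0,"az": -0.36},
    {"hand": 0,"x": 0,"y": 0,"z": 0,"ax": 0,"ay": 0,"az": -0.48},
    {"hand": 0,"x": 0,"y": 0,"z": 0,"ax": 0,"ay": 0,"az": -0.48},
  ],
)

```text
t: 12.85
tool_pos: [0.5778, -0.1316, 0.2953]
orientation: [1.798, 2.573, 0.001]
force: [-0.7, 0.6, 13.1]
opening: 0.0115
gripper_force: 55.0
```

```bash
python3 -c "
from h import *
s=read_state();print(s['opening'],s['force'],s['wrist_torque'],delta(N+[0,0,.135],-17.8))"
```

```text
0.011498001110197378 [-0.7019727   0.59447061 13.08333383] [-0.02680928  0.15096623 -0.06008526] (array([-0.0001, -0.0003, -0.0067]), array([0.0026, 0.001 , 0.6615]))
```

Force steady at 13 N. Next I'll turn on towards 67°.

carry_out(
  targets=[
    {"hand": 0,"x": 0,"y": 0,"z": 0.0001,"ax": 0,"ay": 0,"az": -0.12},
    {"hand": 0,"x": 0,"y": 0,"z": 0.0001,"ax": 0,"ay": 0,"az": -0.24},
    {"hand": 0,"x": 0,"y": 0,"z": 0.0001,"ax": 0,"ay": 0,"az": -0.36},
    {"hand": 0,"x": 0,"y": 0,"z": 0.0001,"ax": 0,"ay": 0,"az": -0.44},
    {"hand": 0,"x": 0,"y": 0,"z": 0.0001,"ax": 0,"ay": 0,"az": -0.5},
    {"hand": 0,"x": 0,"y": 0,"z": 0.0001,"ax": 0,"ay": 0,"az": -0.5},
  ],
)

```text
t: 13.6
tool_pos: [0.5778, -0.1316, 0.2953]
orientation: [1.107, 2.937, -0.0]
force: [-0.6, -0.1, 12.1]
opening: 0.0115
gripper_force: 55.0
```

```bash
python3 -c "
from h import *
s=read_state();print(s['opening'],s['force'],s['wrist_torque'],delta(N+[0,0,.135],-17.8))"
```

```text
0.011459712299825696 [-0.64147711 -0.06971288 12.11643498] [-0.07407718 -0.02828234 -0.0025565 ] (array([ 0.0001, -0.0004, -0.0068]), array([0.0027, 0.002 , 1.1606]))
```

carry_out(
  targets=[
    {"hand": 0,"x": 0,"y": 0,"z": 0,"ax": 0,"ay": 0,"az": -0.03},
    {"hand": 0,"x": 0,"y": 0,"z": -0.003,"ax": 0,"ay": 0,"az": -0.03},
    {"hand": 0,"x": 0,"y": 0,"z": -0.006,"ax": 0,"ay": 0,"az": -0.03},
    {"hand": 0,"x": 0,"y": 0,"z": -0.01,"ax": 0,"ay": 0,"az": -0.03},
    {"hand": 0,"x": 0,"y": 0,"z": -0.013,"ax": 0,"ay": 0,"az": -0.03},
    {"hand": 0,"x": 0,"y": 0,"z": -0.015,"ax": 0,"ay": 0,"az": -0.03},
  ],
)

```text
t: 14.35
tool_pos: [0.5765, -0.1311, 0.3073]
orientation: [-1.064, -2.953, 0.0]
force: [0.2, -0.2, -1.9]
opening: 0.0114
gripper_force: 54.9
```

It is free of the catch, so lift on out.

carry_out(
  targets=[
    {"hand": 0,"x": 0,"y": 0,"z": -0.01,"ax": 0,"ay": 0,"az": 0},
    {"hand": 0,"x": 0,"y": 0,"z": -0.02,"ax": 0,"ay": 0,"az": 0},
    {"hand": 0,"x": 0,"y": 0,"z": -0.035,"ax": 0,"ay": 0,"az": 0},
    {"hand": 0,"x": 0,"y": 0,"z": -0.05,"ax": 0,"ay": 0,"az": 0},
    {"hand": 0,"x": 0,"y": 0,"z": -0.07,"ax": 0,"ay": 0,"az": 0},
    {"hand": 0,"x": 0,"y": 0,"z": -0.08,"ax": 0,"ay": 0,"az": 0},
    {"hand": 0,"x": 0,"y": 0,"z": -0.08,"ax": 0,"ay": 0,"az": 0},
    {"hand": 0,"x": 0,"y": 0,"z": -0.08,"ax": 0,"ay": 0,"az": 0},
  ],
)

```text
t: 15.35
tool_pos: [0.577, -0.1313, 0.3877]
orientation: [-1.065, -2.955, 0.0]
force: [-0.0, -0.1, -1.2]
opening: 0.0117
gripper_force: 54.9
```

```bash
python3 -c "
from h import *
import pickle
s=read_state();print(s['force'],s['opening'],s['tool_pos'])
im,d,p=pickle.load(open('w2.pkl','rb'))
print(delta([.4245,-.2298,.15],17.1))
im,d,p=grab('wrist'); cv2.imwrite('pics/w4.png',im); pickle.dump((im,d,p),open('w4.pkl','wb'))"
```

```text
[-0.00248446 -0.13170373 -1.17663065] 0.01166554928485081 [ 0.57697941 -0.1312635   0.38766676]
(array([ 0.0545, -0.1731,  0.0708]), array([-0.0007, -0.0009,  0.5805]))
```

View pics/w4.png

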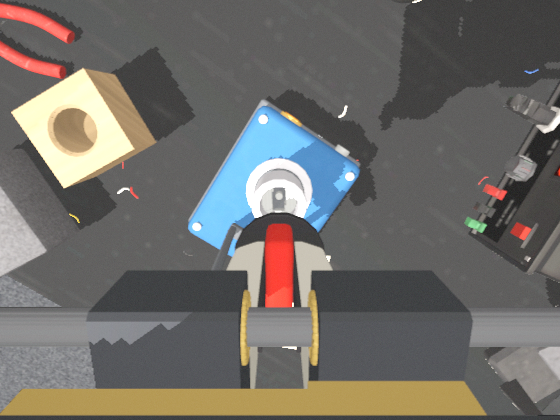

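The cap is out and held. Wrist view: holder hole at (74,130), top corners (86,68),(12,112),(62,188),(135,150), neck mouth at (279,190). I'll convert these.

```bash
python3 -c "
from h import *
import pickle
im,d,p=pickle.load(open('w4.pkl','rb'))
print(world(d,p,74,130,.058),np.mean([world(d,p,u,v,.058) for u,v in((86,68),(12,112),(62,188),(135,150))],axis=0),[world(d,p,u,v)[2] for u,v in((50,110),(110,150))],world(d,p,279,190,.0945))
print(delta([.4255,-.2285,.16],17.1))"
```

```text
[ 0.42710895 -0.22721003  0.058     ] [ 0.42752971 -0.2277952   0.058     ] [np.float64(0.0585201101071256), np.float64(0.05829469997966091)] [ 0.56825405 -0.1235299   0.0945    ]
(array([ 0.0545, -0.1715,  0.0606]), array([-0.001 , -0.0012,  0.5806]))
```

```bash
python3 -c "
from h import *
print(delta([.4265,-.228,.16],50.4))"
```

```text
(array([ 0.054 , -0.1704,  0.0606]), array([-0.0006, -0.0015, -0.0006]))
```

carry_out(
  targets=[
    {"hand": 0,"x": 0.01,"y": -0.03,"z": 0,"ax": 0,"ay": 0,"az": 0},
    {"hand": 0,"x": 0.022,"y": -0.07,"z": 0,"ax": 0,"ay": 0,"az": 0},
    {"hand": 0,"x": 0.035,"y": -0.11,"z": 0.01,"ax": 0,"ay": 0,"az": 0},
    {"hand": 0,"x": 0.047,"y": -0.148,"z": 0.03,"ax": 0,"ay": 0,"az": 0},
    {"hand": 0,"x": 0.054,"y": -0.17,"z": 0.05,"ax": 0,"ay": 0,"az": 0},
    {"hand": 0,"x": 0.054,"y": -0.17,"z": 0.06,"ax": 0,"ay": 0,"az": 0},
    {"hand": 0,"x": 0.054,"y": -0.17,"z": 0.06,"ax": 0,"ay": 0,"az": 0},
    {"hand": 0,"x": 0.054,"y": -0.17,"z": 0.06,"ax": 0,"ay": 0,"az": 0},
  ],
)

```text
t: 16.4
tool_pos: [0.428, -0.2275, 0.329]
orientation: [1.063, 2.955, -0.0]
force: [-0.9, 0.6, -0.5]
opening: 0.0116
gripper_force: 54.9
```

```bash
python3 -c "
from h import *
s=read_state();print(s['force'],s['opening'],s['tool_pos'],delta([.4265,-.228,.16],50.4))
im,d,p=grab('scene'); cv2.imwrite('pics/s4.png',cv2.resize(im[90:290,140:340],None,fx=3,fy=3,interpolation=cv2.INTER_CUBIC))"
```

```text
[-0.91731895  0.62598722 -0.45657978] 0.011583858983908851 [ 0.42797053 -0.2274602   0.32904798] (array([ 0.0008, -0.0014,  0.002 ]), array([0.0003, 0.0009, 0.0003]))
```

View pics/s4.png

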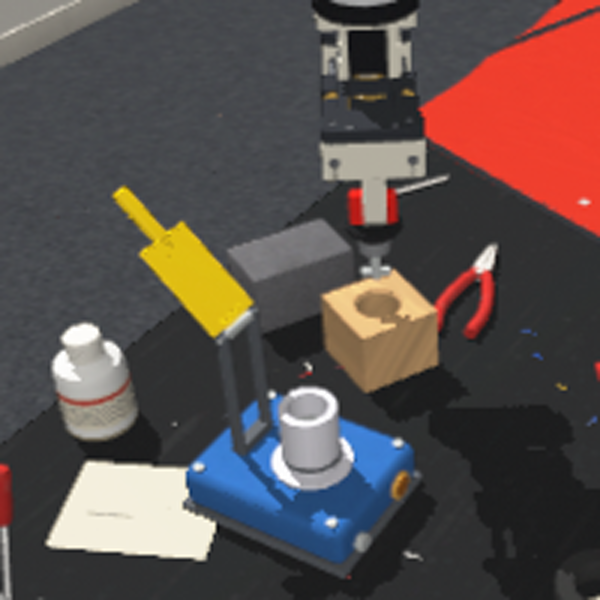

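The cap hangs upright over the hole, at (377,300) in the crop, and the tab is still back. Lower it in.

carry_out(
  targets=[
    {"hand": 0,"x": 0,"y": -0.001,"z": 0.015,"ax": 0,"ay": 0,"az": 0},
    {"hand": 0,"x": 0,"y": -0.001,"z": 0.03,"ax": 0,"ay": 0,"az": 0},
    {"hand": 0,"x": 0,"y": -0.001,"z": 0.045,"ax": 0,"ay": 0,"az": 0},
    {"hand": 0,"x": 0,"y": -0.001,"z": 0.055,"ax": 0,"ay": 0,"az": 0},
    {"hand": 0,"x": 0,"y": -0.001,"z": 0.064,"ax": 0,"ay": 0,"az": 0},
    {"hand": 0,"x": 0,"y": -0.001,"z": 0.07,"ax": 0,"ay": 0,"az": 0},
    {"hand": 0,"x": 0,"y": -0.001,"z": 0.07,"ax": 0,"ay": 0,"az": 0},
    {"hand": 0,"x": 0,"y": -0.001,"z": 0.07,"ax": 0,"ay": 0,"az": 0},
  ],
)

```text
t: 17.45
tool_pos: [0.4267, -0.2287, 0.2588]
orientation: [1.065, 2.955, -0.0]
force: [-1.0, -1.0, -1.2]
opening: 0.0116
gripper_force: 54.9
```

carry_out(
  targets=[
    {"hand": 0,"x": 0,"y": 0,"z": 0.002,"ax": 0,"ay": 0,"az": 0},
    {"hand": 0,"x": 0,"y": 0,"z": 0.004,"ax": 0,"ay": 0,"az": 0},
    {"hand": 0,"x": 0,"y": 0,"z": 0.005,"ax": 0,"ay": 0,"az": 0},
    {"hand": 0,"x": 0,"y": 0,"z": 0.005,"ax": 0,"ay": 0,"az": 0},
  ],
)

```text
t: 17.95
tool_pos: [0.4264, -0.2285, 0.2532]
orientation: [-1.065, -2.955, -0.0]
force: [0.3, -0.1, -1.0]
opening: 0.0118
gripper_force: 54.9
```

carry_out(
  targets=[
    {"hand": 0,"x": 0,"y": 0,"z": 0.001,"ax": 0,"ay": 0,"az": 0},
    {"hand": 0,"x": 0,"y": 0,"z": 0.002,"ax": 0,"ay": 0,"az": 0},
    {"hand": 0,"x": 0,"y": 0,"z": 0.002,"ax": 0,"ay": 0,"az": 0},
  ],
)

```text
t: 18.32
tool_pos: [0.4268, -0.2287, 0.2528]
orientation: [1.065, 2.955, -0.0]
force: [-3.7, 3.1, 10.0]
opening: 0.0117
gripper_force: 55.0
```

Seated at grasp height 0.086, as expected. I'll unload, release and retreat.

carry_out(
  targets=[
    {"hand": 0,"x": 0,"y": 0,"z": -0.0015,"ax": 0,"ay": 0,"az": 0},
    {"hand": 0,"x": 0,"y": 0,"z": -0.0015,"ax": 0,"ay": 0,"az": 0},
    {"hand": 40,"x": 0,"y": 0,"z": -0.0015,"ax": 0,"ay": 0,"az": 0},
    {"hand": 40,"x": 0,"y": 0,"z": -0.0015,"ax": 0,"ay": 0,"az": 0},
    {"hand": 40,"x": 0,"y": 0,"z": -0.0015,"ax": 0,"ay": 0,"az": 0},
    {"hand": 40,"x": 0,"y": 0,"z": -0.03,"ax": 0,"ay": 0,"az": 0},
    {"hand": 40,"x": 0,"y": 0,"z": -0.08,"ax": 0,"ay": 0,"az": 0},
    {"hand": 40,"x": 0,"y": 0,"z": -0.13,"ax": 0,"ay": 0,"az": 0},
  ],
)

```text
t: 19.32
tool_pos: [0.4262, -0.2284, 0.3825]
orientation: [-1.065, -2.955, -0.0]
force: [-0.4, -1.0, -0.1]
opening: 0.0373
gripper_force: 0.0
```

carry_out(
  targets=[
    {"hand": 40,"x": 0,"y": 0,"z": -0.02,"ax": 0,"ay": 0,"az": 0},
    {"hand": 40,"x": 0,"y": 0,"z": -0.02,"ax": 0,"ay": 0,"az": 0},
    {"hand": 40,"x": 0,"y": 0,"z": -0.02,"ax": 0,"ay": 0,"az": 0},
  ],
)

```text
t: 19.7
tool_pos: [0.4262, -0.2284, 0.3999]
orientation: [-1.065, -2.954, -0.001]
force: [0.3, -0.4, -0.2]
opening: 0.0371
gripper_force: 0.0
```

```bash
python3 -c "
from h import *
im,d,p=grab('scene'); cv2.imwrite('pics/s5.png',cv2.resize(im[90:290,140:340],None,fx=3,fy=3,interpolation=cv2.INTER_CUBIC))
im,d,p=grab('wrist')
hsv=cv2.cvtColor(im,cv2.COLOR_BGR2HSV); m=cv2.inRange(hsv,(0,120,70),(8,255,255))|cv2.inRange(hsv,(172,120,70),(180,255,255)); v,u=np.nonzero(m)
P=np.array([world(d,p,a,b) for a,b in zip(u,v)]); k=np.hypot(P[:,0]-.4265,P[:,1]+.2285)<.04; P=P[k]; print(len(P),np.percentile(P[:,2],[5,50,95]))"
```

```text
716 [0.0649733  0.09087612 0.09227577]
```

View pics/s5.png

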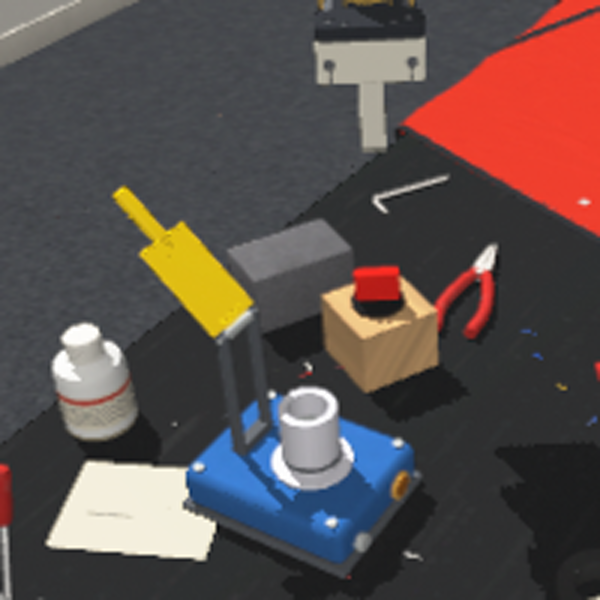

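The cap stands home in the holder at (377,290), with its wing top at 0.091 m as expected. The tab is folded back and the gripper is clear. Handing in.

```bash
python3 -c "
from h import *
print(robot.close_job())"
```

```text
the job is handed in; nothing more can be done
None
```

The job is handed in: the tab is folded back to about 2.4 rad, the cap was pressed at about 13–15 N, turned, lifted out and set fully home in the holder, and nothing else was touched.

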